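Switch off the barber's charging dock and take out the T-blade trimmer

ROBOT

A 6-joint arm with a two-finger parallel gripper is mounted at the origin on the work surface. World frame = base frame: x ahead of the robot, y to its left, z up, the work surface at z = 0. Lengths are in m, angles in degrees, forces in N, time in s.
With the tool pointing down it reaches from about 0.325 to 1 m from the base axis. Payload 5.1 kg.
Tool frame: the origin (TCP) lies on the centre line of the jaws, within the pads' length; the fingertips stand 8 mm ahead of it and the grasp point (between the pads) lies 11 mm behind it; z points along the fingers, y is the line along which they close (so a half turn about z gives the same grasp; the last joint's range is limited). The gripper opens to 85 mm and grips with 20 to 120 N. Pads are 22 mm wide; open, the fingers measure 114 mm over their backs; the gripper's body (76 mm by 85 mm) begins 54 mm behind the grasp point. The pads swing forward as they close: fully open they stand 13 mm farther back than shut.
Start: joints at [62.934, 7.093, 94.555, -0, 78.352, -4.733], TCP at [0.247, 0.601, 0.208] pointing down, gripper open.
Joint ranges: [-149.61, 149.61], [-58.7, 133.49], [1.44, 155.28], [-77.14, 257.14], [18.33, 153.61], [-166.67, 166.67]. Speed limits (degrees/s): [147.25, 147.25, 180, 180, 180, 180].

INTERFACE

Orientations are given as [roll, pitch, yaw] about the fixed x, y, z axes, in that order (R = Rz(yaw) Ry(pitch) Rx(roll)).
In Python, from cell import sensors, snapshot, camera_info, manip gives the robot as it stands. The module is installed in compiled form; this text tells all that it offers.
- The arm moves only by the shell command python3 -m crank 'ROWS' [FORCE]. ROWS is JSON, a list of rows, each a list of 5 numbers: the shift along the tool's x, y, z in m, then the turn about the tool's z in rad, then the opening in per cent of the stroke, from 0 (shut) to 100 (fully open). In form: [[x, y, z, spin, hand], ...]. A call has 1 to 8 rows; each row shifts and turns the commanded pose from where the row before left it, along the tool's axes as they then stand; what a row does not reach is not made up. A row lasts 1/8 s, in which the tool goes at most 62.5 mm and 10.7 degrees, less where a joint would pass 70% of its speed; a pose out of reach is approached as far as the arm can. A call is refused whole if a number of a shift passes 0.0625 or a number of a turn 0.188, either way. A call with a gripper value outside its range is refused whole. The fingers move at their own pace and stop on an object; FORCE is the grip in N (left out, the last holds). Time passes only in rows, so rows that do not move let the fingers close. It gives the time, the measured TCP pose, the force, the opening and the grip force at its end, in the units of the state.
- sensors.state(): the state, without advancing time (a new reading comes with each control period).
- snapshot(name): name is "scene" or "top" or "wrist"; returns the picture (400x640x3 uint8, red, green, blue); there is no depth.
- camera_info(name): a dict with "camera_matrix" (3x3 intrinsics, pixels), "rvec" (rotation vector, rad) and "tvec" (3), from world to camera coordinates, as OpenCV has them. Camera axes: x right, y down, z forward; pixel columns grow to the right and rows downward; lengths in m; the calibration is good to about 2 mm. A picture is of the moment at which its call begins: read the wrist's pose just before it. camera_info takes no time and is no camera call; for the wrist camera it gives the pose at the moment of the call.
- manip.hand_in(): hands the job in; it is judged then, once.
The state is a dict: "clock": time; "qpos": joint angles; "dq": joint speeds; "joint_torque": joint torques, N m; "ee_pos": TCP position; "tool_rot": TCP orientation; "force": force on the tool from outside, world axes, zero at the start; "wrist_torque": the same for the moment, N m; "grip_width": opening from 0.0 (shut) to 1.0 (fully open); "gripper_force": force on a finger pad.
Only numpy, scipy, OpenCV 4.12 (cv2) and the standard library are available. Lean on these libraries where they do the work, as an engineer would, in place of code of your own. Each camera call takes 0.05 s, during which the arm holds its last target. There are 200 camera calls.

TASK

Charging is finished: turn the dock's dial until its pointer stands on the zero mark and let go of it, then pluck the trimmer with the wide T-shaped blade out of its pocket. Lay it down, without dropping it, lengthways on the middle of the black rubber mat, right side up and wholly on the mat. Leave the other two tools in their pockets, the dial at zero, and the brushes, comb, clipper and small jars around them where they lie.

Things in the scene. Friction and masses are not known exactly. Their poses are not given: they have to be found in the camera images.
- dock: Fixed wooden charging dock, slab 170 (x) x 360 (y) x 24 mm high. Origin: centre of its underside, on the table; z up. Deck at z 24. Three equal pockets 116 x 35, 10 deep (floor z 14), long along x, at y -130, -50, +30 (tools in them: origin at x 0, head to +x). Dial at x 0, y +125 on a grey plate 100 across (top z 28).
- dial (a joint): The dock's rotary dial, rad; 0 = pointer on the zero mark, positive anticlockwise from above; stops at -1.57 and +1.57; stays where left. At value q the pointer end of its grip bar is at angle q from the dock's +x. Zero mark: the one long white T-shaped mark, on the dock's +x side of the dial; short ticks every 0.4 rad either side.
- dial_grip (a point): On the dial's axis, midway up its grip bar, 47.5 mm above the table; turns with it, x towards the pointer end (black line and small black nose). Bar 60 long (x), 14 wide (y), 26 high, on a disc 68 across: disc top 34.5, bar top 60.5 mm above the table.
- trimmer: The T-blade trimmer: cordless tool 142 mm long, a dark steel blade 50 wide set crosswise at its head, raised 16 above the underside. Aluminium body 110 long (x -68 to +42), 30 wide (y), 32 high; origin: centre of the flat underside; x to the head, z up. Stands 22 proud of the deck. Starts in any of the three pockets. About 160 g.
- foil_shaver: The foil shaver, not to be taken: same body, black block head as wide as the body. Aluminium body 110 long (x -68 to +42), 30 wide (y), 32 high; origin: centre of the flat underside; x to the head, z up. Stands 22 proud of the deck. Starts in any of the three pockets.
- nose_trimmer: The nose trimmer, not to be taken: same body, a thin round stem 9 to 14 thick as head. Aluminium body 110 long (x -68 to +42), 30 wide (y), 32 high; origin: centre of the flat underside; x to the head, z up. Stands 22 proud of the deck. Starts in any of the three pockets.
- mat: Fixed black rubber mat, flat, 210 (its x) x 120 (its y) x 4 mm thick. Origin: centre of its underside, on the table; z up. Yaw varies.
- comb: Bystander: black flat comb, 170 x 30 x 5 mm, lying on the table behind the dock; origin: centre of its underside.
- neck_brush: Bystander: squat neck brush 120 mm tall, 72 mm across, standing upright beyond the mat from the dock; origin: centre of its underside.
- round_brush: Bystander: round hair brush 210 mm long, 42 mm thick, lying on the table beyond the dial end of the dock; origin: centre of its underside.
- pomade: Bystander: black jar 50 mm tall, 72 mm across, behind the dock; origin: centre of its underside.
- wax: Bystander: aluminium can 45 mm tall, 68 mm across, behind the gap between dock and mat; origin: centre of its underside.
- clipper: Bystander: big black hair clipper 171 x 44 x 37 mm lying on the table, near the robot on its right; origin: centre of its underside.

How it is judged:
By the outcome, as a careful person would: the job done as asked, in the order asked, and still so for the second after the job is handed in, with the robot touching nothing.
It also fails if it takes over 51 s, if anything falls off the work surface, if the arm or the gripper's body presses on something with over 40 N, if the wrist force passes 120 N, or if a joint passes its speed limit or range.

## Working session

There is one attempt and no reset: what is moved stays moved. The work goes in short steps, Python scripts to look and compute and a shell command to move; the robot and the scene stay as the last step left them, time stands still between calls to the robot, and variables do not carry over. Pictures are saved under pics/ and viewed, at most 10 in all, crops included, and the job is handed in when it is done.

```bash
mkdir -p pics; cat > h.py <<'E'
import numpy as np, cv2
from cell import sensors, snapshot, camera_info, manip
def ray(ci,u,v,z):
    R=cv2.Rodrigues(np.array(ci["rvec"],float))[0];t=np.array(ci["tvec"],float).ravel()
    d=R.T@np.linalg.inv(np.array(ci["camera_matrix"],float))@np.array([u,v,1.]);c=-R.T@t
    return c+d*(z-c[2])/d[2]
def proj(ci,p):
    return cv2.projectPoints(np.array(p,float).reshape(-1,1,3),np.array(ci["rvec"],float),np.array(ci["tvec"],float),np.array(ci["camera_matrix"],float),None)[0].reshape(-1,2)
E
python3 - <<'E'
from h import *
for n in("top","scene"):
    im=snapshot(n); cv2.imwrite(f"pics/{n}0.png",cv2.resize(im[:,:,::-1],(800,500),interpolation=cv2.INTER_CUBIC)); cv2.imwrite(f"pics/{n}0raw.png",im[:,:,::-1])
s=sensors.state();print(s["clock"],s["ee_pos"],s["tool_rot"],s["grip_width"],s["force"])
E
```

```text
0.1 [0.24677002 0.60068168 0.20636679] [-1.79891678e+02 -9.08062314e-03  1.57663382e+02] 1.0043044083769608 [0.07564364 0.6153929  0.13477043]
```

View pics/top0.png

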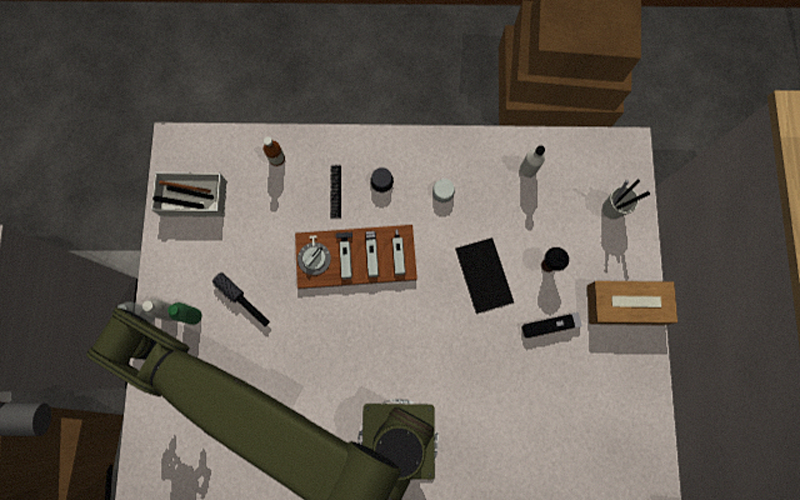

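View pics/scene0.png

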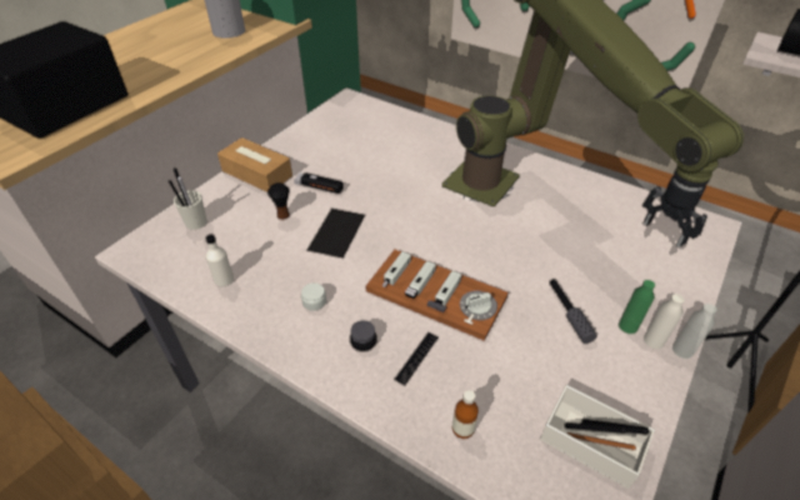

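The top view shows the dock at about (356,257), with the dial at (314,258) and the zero mark above it. The T-blade tool seems to be in the pocket nearest the dial (345,238), and the mat is at (484,275). I'll enlarge this to get pixel positions.

```bash
python3 - <<'E'
import cv2
im=cv2.imread("pics/top0raw.png")
cv2.imwrite("pics/topc.png",cv2.resize(im[170:260,225:425],(800,360),interpolation=cv2.INTER_CUBIC))
E
```

```text
(no output)
```

View pics/topc.png

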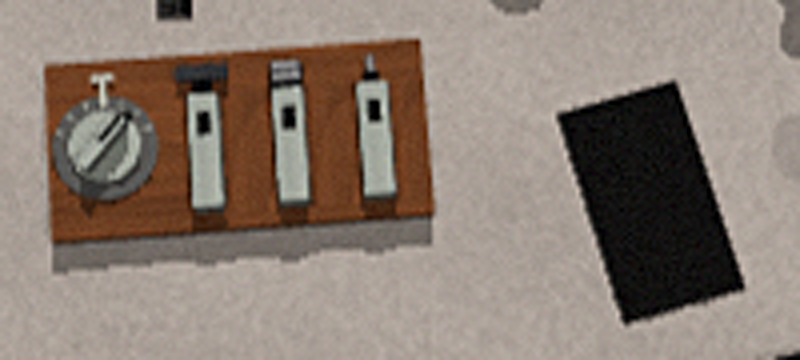

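```bash
python3 - <<'E'
from h import *
ci=camera_info("top")
f=lambda u,v,z: ray(ci,225+u/4-.4,170+v/4-.4,z)
D=np.array([f(*p,.024) for p in[(45,65),(418,40),(433,213),(53,240)]])
print(D.round(3),D.mean(0))
y=D[0]-D[1]+D[3]-D[2];print("dock yaw",np.degrees(np.arctan2(-y[0],y[1])))
a=np.arctan2(-y[0],y[1]);c=D.mean(0)[:2];R=np.array([[np.cos(a),-np.sin(a)],[np.sin(a),np.cos(a)]])
print("dial",c+R@[0,.125],"trim",c+R@[0,.03])
print("dialimg",f(104,147,.045)); 
p=f(129,113,.0605)-f(95,170,.0605);print("pointer world deg",np.degrees(np.arctan2(p[1],p[0])))
print("blade",f(201,77,.035),"tail",f(210,208,.04))
M=np.array([f(*p,.004) for p in[(558,115),(676,82),(745,290),(625,323)]]);x=M[0]+M[1]-M[2]-M[3]
print("mat",M.mean(0),np.degrees(np.arctan2(x[1],x[0])),M.round(3))
w=camera_info("wrist");Rw=cv2.Rodrigues(np.array(w["rvec"]))[0];print("wcam",-Rw.T@np.array(w["tvec"]).ravel(),Rw[2],w["camera_matrix"])
E
```

```text
[[ 0.608  0.321  0.024]
 [ 0.636 -0.035  0.024]
 [ 0.469 -0.05   0.024]
 [ 0.439  0.305  0.024]] [0.53795415 0.13514319 0.024     ]
dock yaw 4.698492700427807
dial [0.52771511 0.25972313] trim [0.53549678 0.16504237]
dialimg [0.52412351 0.258143   0.045     ]
pointer world deg -28.40917982908754
blade [0.59489951 0.17039173 0.035     ] tail [0.46834586 0.15778815 0.04      ]
mat [ 0.48591459 -0.25760467  0.004     ] 16.867954968884472 [[ 0.569 -0.17   0.004]
 [ 0.603 -0.284  0.004]
 [ 0.402 -0.345  0.004]
 [ 0.37  -0.231  0.004]]
wcam [0.18570109 0.62600367 0.37350457] [ 0.24143734 -0.10139106 -0.9651051 ] [[335.82704874   0.         325.57357037]
 [  0.         335.82704874 196.2122375 ]
 [  0.           0.           1.        ]]
```

```bash
python3 -m crank '[[-0.0485,-0.026,0,0,100],[-0.0485,-0.026,0,0,100],[-0.0485,-0.026,0,0,100],[-0.0485,-0.026,0,0,100],[-0.0485,-0.026,0,0,100],[-0.0485,-0.026,0,0,100],[-0.0485,-0.026,0,0,100],[-0.0485,-0.026,0,0.1,100]]' 40; python3 -m crank '[[0,0,0,0,60],[0,0,0,0,60]]'
python3 - <<'E'
from h import *
s=sensors.state();print(s["clock"],s["ee_pos"],s["tool_rot"])
im=snapshot("wrist"); cv2.imwrite("pics/w1.png",cv2.resize(im[:,:,::-1],(800,500),interpolation=cv2.INTER_CUBIC))
ci=camera_info("wrist");np.save("w1.npy",np.concatenate([np.ravel(ci["rvec"]),np.ravel(ci["tvec"])]))
E
```

```text
clock: 1.1
ee_pos: [0.5275, 0.2597, 0.207]
tool_rot: [-180.0, -0.0, 151.8]
force: [0.8, -0.2, 0.9]
grip_width: 1.001
gripper_force: 0.0
clock: 1.35
ee_pos: [0.5265, 0.2614, 0.207]
tool_rot: [-180.0, -0.1, 151.9]
force: [-0.2, 0.5, -0.8]
grip_width: 0.612
gripper_force: 0.0
1.35 [0.52648591 0.26135711 0.20697278] [-1.79970247e+02 -6.01111953e-02  1.51931946e+02]
```

View pics/w1.png

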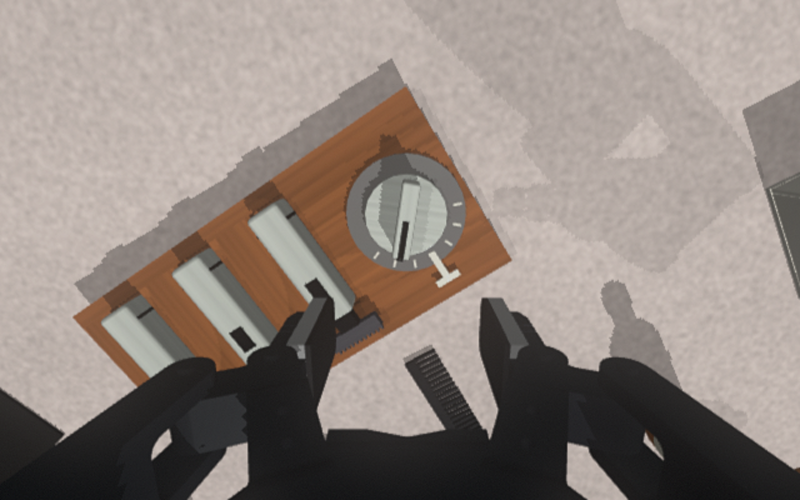

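The close view shows the dial centre at (406,212) and the bar running from (412,181) to the pointer end at (402,260). The zero mark runs from (436,254) to (450,278). The trimmer's tail corners are at (249,214) and (281,198), with the T-blade at (360,330).

```bash
python3 - <<'E'
from h import *
ci=camera_info("wrist");w=np.load("w1.npy");ci["rvec"]=w[:3];ci["tvec"]=w[3:]
f=lambda u,v,z: ray(ci,u/1.25-.1,v/1.25-.1,z)[:2]
ang=lambda d:np.degrees(np.arctan2(d[1],d[0])).round(1)
a,b=f(412,181,.0605),f(402,258,.0605);print("bar",a,b,(a+b)/2,ang(b-a))
c=f(406,212,.028);z0,z1=f(436,254,.028),f(448,276,.028);print("plate",c,"zero dir",ang(z1-c),ang(z1-z0),ang(z0-c))
D=[f(*p,.024) for p in[(406,87),(512,260)]];print("dock end",D,ang(D[1]-D[0]))
t1,t2,t3=f(249,214,.046),f(281,198,.046),f(356,305,.046);print("trim tail",t1,t2,(t1+t2)/2,"yaw",ang(t3-t2))
k=ang(D[1]-D[0]);r=np.radians(k);print("centre",(t1+t2)/2+.068*np.array([np.cos(r),np.sin(r)]))
E
```

```text
bar [0.50075009 0.27934239] [0.54993799 0.24450389] [0.52534404 0.26192314] -35.3
plate [0.52459152 0.261456  ] zero dir 4.8 0.4 7.1
dock end [array([0.43752476, 0.30789527]), array([0.60619007, 0.32273191])] 5.0
trim tail [0.46445982 0.15227639] [0.46560467 0.18160061] [0.46503225 0.1669385 ] yaw 3.7
centre [0.53277348 0.17286509]
```

```bash
python3 -m crank '[[0.0015,0,0.03,0.06,60],[0,0,0.05,0.06,60],[0,0,0.05,0,60],[0,0,0.03,0,60],[0,0,0,0,60]]'; python3 -m crank '[[0,0,0,0,0],[0,0,0,0,0],[0,0,0,0,0],[0,0,0,0,0]]' 30; python3 -c "from h import *;s=sensors.state();print(s['ee_pos'],s['tool_rot'],s['wrist_torque'])"
```

```text
clock: 2.02
ee_pos: [0.5222, 0.2624, 0.0443]
tool_rot: [-179.7, -0.2, 145.2]
force: [-1.1, -0.9, 0.7]
grip_width: 0.6
gripper_force: 0.0
clock: 2.52
ee_pos: [0.526, 0.2622, 0.0483]
tool_rot: [179.9, 0.0, 145.1]
force: [-0.4, -0.1, -0.1]
grip_width: 0.0
gripper_force: 0.0
[0.52600489 0.26220824 0.04834772] [1.79938322e+02 4.07274737e-02 1.45056436e+02] [-0.01595536 -0.02568975 -0.00595059]
```

```bash
python3 - <<'E'
from h import *
ci=camera_info("wrist")
im=snapshot("wrist"); cv2.imwrite("pics/w2.png",cv2.resize(im[:,:,::-1],(800,500),interpolation=cv2.INTER_CUBIC))
np.save("w2.npy",np.concatenate([np.ravel(ci["rvec"]),np.ravel(ci["tvec"])]))
s=sensors.state();print(s["clock"],s["grip_width"],s["gripper_force"],s["ee_pos"])
print(proj(ci,s["ee_pos"])*1.25)
E
```

```text
2.575 -0.0007732674060789087 0.0 [0.52584277 0.26211884 0.0480566 ]
[[406.80944372 291.78518431]]
```

View pics/w2.png

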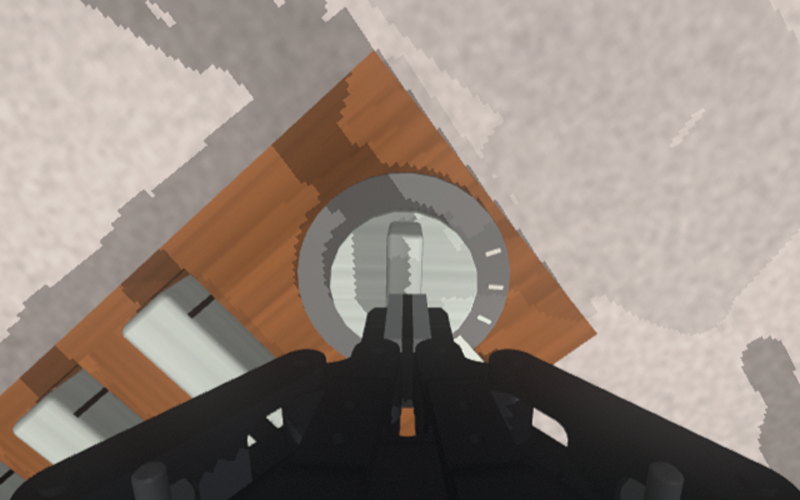

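```bash
python3 - <<'E'
from h import *
ci=camera_info("wrist");w=np.load("w2.npy");ci["rvec"]=w[:3];ci["tvec"]=w[3:]
f=lambda u,v,z: ray(ci,u/1.25-.1,v/1.25-.1,z)
r=np.radians(-35);d=np.array([np.cos(r),np.sin(r),0])
for z in(.0605,.0345):
  print(z,[(proj(ci,np.array([.525,.262,z])+k*d)*1.25).round().tolist() for k in(-.03,0,.03)])
print("tail edge", f(405,222,.0605),"width",np.linalg.norm(f(388,240,.0605)-f(423,240,.0605)))
print("disc L/R",f(330,277,.0345),f(477,277,.0345),"plate",f(298,272,.028),f(509,272,.028),f(404,172,.028))
for z in(.02,.03,.04,.048,.059,.07,.08,.09):
  print("tip at z",z,proj(ci,[.5258,.2621,z])*1.25)
E
```

```text
0.0605 [[[405.0, 228.0]], [[405.0, 302.0]], [[405.0, 369.0]]]
0.0345 [[[405.0, 215.0]], [[406.0, 280.0]], [[406.0, 339.0]]]
tail edge [0.49832518 0.28047567 0.0605    ] width 0.013343024359952143
disc L/R [0.50415809 0.23448527 0.0345    ] [0.54261621 0.28940575 0.0345    ] plate [0.49471622 0.22132247 0.028     ] [0.55171102 0.30271693 0.028     ] [0.48521856 0.28898407 0.028     ]
tip at z 0.02 [[406.68681816 270.59898753]]
tip at z 0.03 [[406.69618543 277.46276805]]
tip at z 0.04 [[406.70652113 285.03615285]]
tip at z 0.048 [[406.71559223 291.68291425]]
tip at z 0.059 [[406.72942342 301.81758466]]
tip at z 0.07 [[406.74511621 313.31632745]]
tip at z 0.08 [[406.7613347  325.20026815]]
tip at z 0.09 [[406.77981433 338.74104116]]
```

The wrist view shows the bar tail at (405,222), under and between the pads. The pads, with tips at (407,294), look shut above the bar rather than around it. I'll check from the side with the scene camera.

```bash
python3 - <<'E'
from h import *
ci=camera_info("scene"); im=snapshot("scene")[:,:,::-1].copy()
P=sensors.state()["ee_pos"];p=proj(ci,[P,[P[0],P[1],P[2]-.008],[P[0],P[1],P[2]+.011],[.525,.262,.0605]]);print(p)
u,v=p[0].astype(int);x0,y0=u-50,v-45
c=cv2.resize(im[y0:y0+75,x0:x0+100],(800,600),interpolation=cv2.INTER_CUBIC);print(x0,y0)
for q,col in zip(p,[(0,0,255),(0,255,0),(255,0,0),(0,255,255)]): cv2.circle(c,tuple(int(a) for a in ((q-[x0,y0]+.5)*8)),3,col,-1)
cv2.imwrite("pics/s2.png",c)
E
```

```text
[[384.11372449 240.33138609]
 [383.84907925 241.88083032]
 [384.48105457 238.18074284]
 [384.61820482 237.70766657]]
334 195
```

View pics/s2.png

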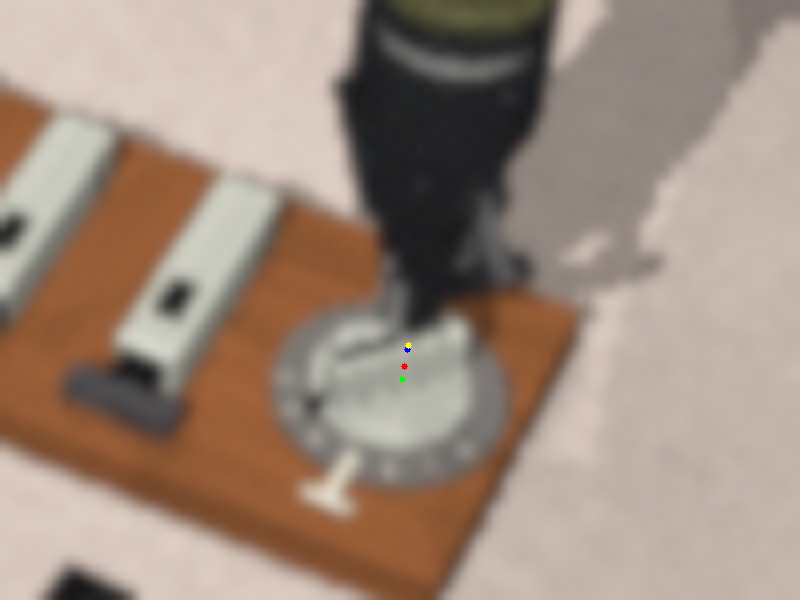

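The scene view confirms it: the fingertips at (425,328) stand clear above the bar top at (408,345). I'll solve for the real tip position from both views.

```bash
python3 - <<'E'
from h import *
from scipy.optimize import least_squares
sc=camera_info("scene");ci=camera_info("wrist");w=np.load("w2.npy");ci["rvec"]=w[:3];ci["tvec"]=w[3:]
P=np.array([.5258,.2621,.048]);a=np.radians(145.05);X=np.array([np.cos(a),np.sin(a),0]);Y=np.array([np.sin(a),-np.cos(a),0])
def r(t):
    c=P+t[0]*X+t[1]*Y+[0,0,t[2]]
    return np.r_[proj(sc,c)[0]-[387.0,235.7],(proj(ci,c+.011*X)[0]-[325.7,235])/3]
s=least_squares(r,[0,0,0]);print(s.x,s.fun)
print(P+s.x[0]*X+s.x[1]*Y+[0,0,s.x[2]])
E
```

```text
[0.00046039 0.00091248 0.02917763] [-1.64530372 -0.9821023   0.58733062 -0.51057577]
[0.52594537 0.26311166 0.07717763]
```

```bash
python3 -m crank '[[0,0,0,0,55],[0,0,0,0,55],[0,0,0.014,0,55],[0,0,0.014,0,55],[0,0,0,0,55]]'; python3 -m crank '[[0,0,0,0,0],[0,0,0,0,0],[0,0,0,0,0],[0,0,0,0,0]]' 30; python3 - <<'E'
from h import *
s=sensors.state();print(s["ee_pos"],s["tool_rot"],s["qpos"])
E
```

```text
clock: 3.25
ee_pos: [0.5237, 0.2614, 0.0169]
tool_rot: [-179.8, -0.2, 145.1]
force: [-0.9, 0.2, 0.2]
grip_width: 0.551
gripper_force: 0.0
clock: 3.75
ee_pos: [0.5251, 0.2609, 0.02]
tool_rot: [-179.8, 0.0, 145.1]
force: [-3.2, -4.9, 2.6]
grip_width: 0.156
gripper_force: 32.6
[0.52511373 0.26088025 0.02002496] [-1.79835245e+02  1.07879759e-02  1.45074500e+02] [ 21.22522001  10.05609978 110.62741987  -0.11696908  59.44735341
 -33.78969043]
```

```bash
python3 -m crank '[[0,0,0,-0.08,0],[0,0,0,-0.12,0],[0,0,0,-0.12,0],[0,0,0,-0.12,0],[0,0,0,-0.12,0],[0,0,0,-0.1,0],[0,0,0,-0.035,0],[0,0,0,0,0]]' 45; python3 - <<'E'
from h import *
s=sensors.state();print(s["ee_pos"],s["tool_rot"],s["wrist_torque"])
E
```

```text
clock: 4.75
ee_pos: [0.5249, 0.2601, 0.0201]
tool_rot: [-179.8, -0.2, -175.1]
force: [-3.4, -6.9, 5.4]
grip_width: 0.145
gripper_force: 48.6
[0.52485422 0.26010901 0.02008948] [-1.79779234e+02 -1.54396228e-01 -1.75072604e+02] [-1.16708007  0.64529269  0.01839379]
```

```bash
python3 -m crank '[[0,0,0,0,60],[0,0,0,0,60],[0,0,0,0,60],[0,0,-0.03,0,60],[0,0,-0.05,0,60],[0,-0.04,-0.05,0,75],[0,-0.052,0,0,75],[0,0,0,0,75]]'
python3 - <<'E'
from h import *
s=sensors.state();print(s["clock"],s["ee_pos"],s["tool_rot"])
ci=camera_info("wrist");im=snapshot("wrist"); cv2.imwrite("pics/w3.png",cv2.resize(im[:,:,::-1],(800,500),interpolation=cv2.INTER_CUBIC))
np.save("w3.npy",np.concatenate([np.ravel(ci["rvec"]),np.ravel(ci["tvec"])]))
E
```

```text
clock: 5.75
ee_pos: [0.5341, 0.1692, 0.1496]
tool_rot: [-180.0, 0.1, -175.3]
force: [0.7, 1.4, -0.3]
grip_width: 0.753
gripper_force: 0.0
5.75 [0.53412524 0.16921719 0.14955756] [-1.79995310e+02  1.26130396e-01 -1.75322438e+02]
```

View pics/w3.png

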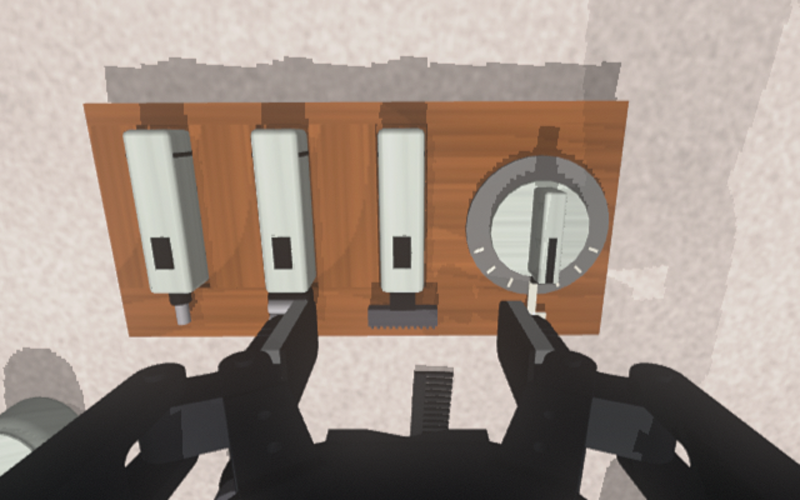

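The dial bar now runs from (556,192) to (550,285), beside the zero mark at (532,285)-(533,312). The T-blade trimmer's tail corners are (379,130) and (423,130), and its body's front corners are (379,292) and (424,292). The T-blade centre is at (402,318).

```bash
python3 - <<'E'
from h import *
ci=camera_info("wrist");w=np.load("w3.npy");ci["rvec"]=w[:3];ci["tvec"]=w[3:]
f=lambda u,v,z: ray(ci,u/1.25-.1,v/1.25-.1,z)[:2]
ang=lambda d:np.degrees(np.arctan2(d[1],d[0])).round(1)
print("bar",ang(f(550,283,.0605)-f(555.5,193,.0605)),"edges",ang(f(558,283,.0605)-f(566,193,.0605)),"line",ang(f(550,282,.0605)-f(553,238,.0605)))
d=(f(550,283,.0605)+f(555.5,193,.0605))/2;print("dialc",d)
c=f(537.5,224,.028);print("plate",c,"zero",ang(f(532.5,310,.028)-c))
B=[f(*p,.024) for p in[(84,103),(628,101),(600,334),(129,336)]];print("dock",ang(B[1]-B[0])-90,ang(B[2]-B[3])-90,np.mean(B,0))
T=[f(*p,.045) for p in[(379,130),(423,130),(424,292),(379,292)]];print("trim",np.round(T,4),np.mean(T,0),ang(T[2]+T[3]-T[0]-T[1]),"blade",f(402,318,.035))
E
```

```text
bar 6.5 edges 5.3 line 6.1
dialc [0.52635113 0.26040259]
plate [0.5236442 0.2601393] zero 6.1
dock 4.799999999999997 4.900000000000006 [0.53696651 0.1358001 ]
trim [[0.469  0.1462]
 [0.4668 0.1735]
 [0.5743 0.184 ]
 [0.5769 0.153 ]] [0.52173697 0.1641766 ] 4.6 blade [0.59976489 0.17062605]
```

```bash
python3 -m crank '[[0.006,-0.003,0.04,0,60],[0,0,0.05,0,60],[0,0,0.035,0,60],[0,0,0.012,0,60],[0,0,0.006,0,60],[0,0,0,0,60]]'; python3 -m crank '[[0,0,0,0,0],[0,0,0,0,0],[0,0,0,0,0],[0,0,0,0,0]]' 60
```

```text
clock: 6.55
ee_pos: [0.5285, 0.1684, 0.0064]
tool_rot: [180.0, 0.1, -175.1]
force: [0.2, -0.5, 0.4]
grip_width: 0.598
gripper_force: 0.0
clock: 7.05
ee_pos: [0.5292, 0.1676, 0.0073]
tool_rot: [-180.0, 0.2, -175.1]
force: [0.6, -3.1, 6.2]
grip_width: 0.336
gripper_force: 61.5
```

```bash
python3 - <<'E'
from h import *
ci=camera_info("scene"); im=snapshot("scene")[:,:,::-1].copy()
P=sensors.state()["ee_pos"];u,v=proj(ci,P)[0].astype(int);x0,y0=u-60,v-50
cv2.imwrite("pics/s3.png",cv2.resize(im[y0:y0+80,x0:x0+110],(770,560),interpolation=cv2.INTER_CUBIC));print(P,x0,y0)
E
```

```text
[0.52925037 0.16757658 0.00733146] 298 187
```

View pics/s3.png

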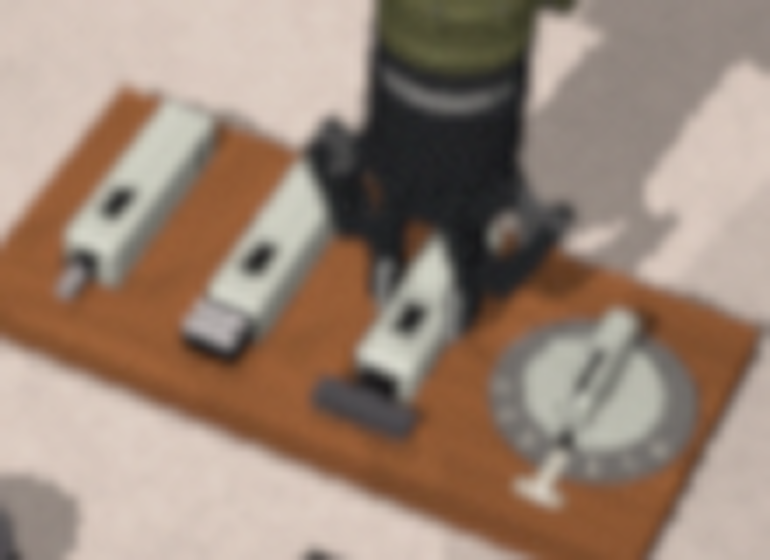

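The trimmer is held at about 29 mm, and the pointer stands on the zero mark. Next I'll lift straight up.

```bash
python3 -m crank '[[0,0,-0.008,0,0],[0,0,-0.02,0,0],[0,0,-0.035,0,0],[0,0,-0.04,0,0],[0,0,-0.03,0,0],[0,0,0,0,0]]'; python3 -m crank '[[0.005,-0.025,0,0,0],[0.011,-0.055,0,0,0],[0.011,-0.055,0,0,0],[0.011,-0.055,0,0,0],[0.011,-0.055,0,0,0],[0.011,-0.055,0,0,0],[0.011,-0.055,0,0,0],[0.011,-0.045,0,0,0]]'; python3 -m crank '[[0.003,-0.022,0,-0.07,0],[0,0,0,-0.07,0],[0,0,0,-0.07,0],[0,0,0,0,0],[0,0,0,0,0]]'
python3 - <<'E'
from h import *
s=sensors.state();print(s["clock"],s["ee_pos"],s["tool_rot"])
ci=camera_info("wrist");im=snapshot("wrist"); cv2.imwrite("pics/w4.png",cv2.resize(im[:,:,::-1],(800,500),interpolation=cv2.INTER_CUBIC))
np.save("w4.npy",np.concatenate([np.ravel(ci["rvec"]),np.ravel(ci["tvec"])]))
E
```

```text
clock: 7.85
ee_pos: [0.5298, 0.1688, 0.1427]
tool_rot: [179.9, 0.4, -175.1]
force: [-0.0, 0.4, -3.0]
grip_width: 0.333
gripper_force: 60.7
clock: 8.85
ee_pos: [0.4786, -0.2389, 0.1366]
tool_rot: [179.9, -0.1, -175.2]
force: [0.5, 0.1, -2.7]
grip_width: 0.336
gripper_force: 60.6
clock: 9.48
ee_pos: [0.4784, -0.2593, 0.1373]
tool_rot: [179.9, -0.1, -163.1]
force: [0.1, -0.7, -2.0]
grip_width: 0.332
gripper_force: 60.6
9.475 [ 0.47835237 -0.25926307  0.13732589] [ 1.79917899e+02 -5.04136745e-02 -1.63133567e+02]
```

View pics/w4.png

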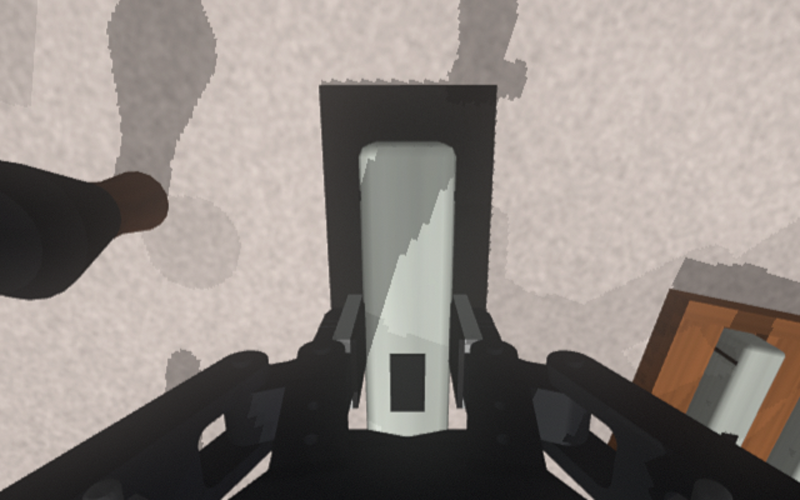

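The trimmer is held level over the mat. The mat's near corners are at (320,86) and (497,86), and the tail is centred at (407,145).

```bash
python3 - <<'E'
from h import *
ci=camera_info("wrist");w=np.load("w4.npy");ci["rvec"]=w[:3];ci["tvec"]=w[3:]
f=lambda u,v,z: ray(ci,u/1.25-.1,v/1.25-.1,z)[:2]
a,b=f(320,86,.004),f(497,86,.004);d=b-a;n=np.array([d[1],-d[0]])/np.linalg.norm(d);n=n if n[0]>0 else -n
print("mat edge",a,b,np.linalg.norm(d),"yaw",np.degrees(np.arctan2(n[1],n[0])),"centre",(a+b)/2+.105*n)
L=(f(320,86,.004)-f(331,308,.004));print("side yaw",np.degrees(np.arctan2(-L[1],-L[0])))
z=.1373+.0067+.032
t=f(407.5,143,z);print("tail",t,"origin",t+.068*n,"width",np.linalg.norm(f(360,170,z)-f(456,170,z)))
E
```

```text
mat edge [ 0.40362065 -0.34309312] [ 0.36913481 -0.22914632] 0.1190510177543175 yaw 16.83836512269021 centre [ 0.48687593 -0.25570408]
side yaw 16.748012112396605
tail [ 0.4182346  -0.27760724] origin [ 0.48331915 -0.2579095 ] width 0.029042895634206808
```

```bash
python3 -m crank '[[-0.004,0,0.03,0,0],[0,0,0.045,0,0],[0,0,0.04,0,0],[0,0,0.015,0,0],[0,0,0.006,0,0],[0,0,0,0,0],[0,0,0,0,0]]'; python3 -m crank '[[0,0,0.002,0,0],[0,0,0,0,0]]'
```

```text
clock: 10.4
ee_pos: [0.4839, -0.2595, 0.0042]
tool_rot: [-179.9, 0.1, -163.1]
force: [0.4, -0.8, -1.8]
grip_width: 0.336
gripper_force: 60.5
clock: 10.65
ee_pos: [0.4828, -0.2588, 0.0007]
tool_rot: [-180.0, 0.0, -163.1]
force: [0.6, 0.7, -2.5]
grip_width: 0.331
gripper_force: 60.5
```

```bash
for i in 1; do python3 -m crank '[[0,0,0.001,0,0],[0,0,0.001,0,0],[0,0,0,0,0]]'; done; python3 -m crank '[[0,0,0.001,0,0],[0,0,0,0,0]]'
```

```text
clock: 11.02
ee_pos: [0.4825, -0.2586, -0.0019]
tool_rot: [180.0, -0.0, -163.1]
force: [-0.8, 0.1, -1.2]
grip_width: 0.33
gripper_force: 60.5
clock: 11.28
ee_pos: [0.4827, -0.2587, -0.0025]
tool_rot: [-180.0, 0.0, -163.1]
force: [-1.0, -0.4, -1.3]
grip_width: 0.337
gripper_force: 60.8
```

```bash
python3 -m crank '[[0,0,0.001,0,0],[0,0,0,0,0]]'; python3 -m crank '[[0,0,0.001,0,0],[0,0,0,0,0]]'
```

```text
clock: 11.52
ee_pos: [0.4827, -0.2588, -0.0027]
tool_rot: [180.0, -0.0, -163.1]
force: [-2.8, 2.1, 5.9]
grip_width: 0.338
gripper_force: 61.6
clock: 11.78
ee_pos: [0.4827, -0.2588, -0.0027]
tool_rot: [180.0, -0.0, -163.1]
force: [-6.5, 3.0, 12.8]
grip_width: 0.336
gripper_force: 62.3
```

```bash
python3 -m crank '[[0,0,-0.001,0,0],[0,0,0,0,42],[0,0,0,0,50],[0,0,0,0,60],[0,0,0,0,60],[0,0,-0.02,0,60],[0,0,-0.05,0,60],[0,0,-0.06,0,60]]' 20; python3 -m crank '[[0.03,0,-0.04,0,60],[0.02,0,0,0,60],[0,0,0,0,60]]'
python3 - <<'E'
from h import *
ci=camera_info("wrist");im=snapshot("wrist")[:,:,::-1]
sc=snapshot("scene")[110:290,230:430,::-1]
c=np.zeros((360,800,3),np.uint8);c[:,:400]=cv2.resize(sc,(400,360));c[:250,400:]=cv2.resize(im,(400,250));cv2.imwrite("pics/f.png",c)
E
```

```text
clock: 12.78
ee_pos: [0.482, -0.2582, 0.128]
tool_rot: [179.9, -0.1, -163.1]
force: [0.6, -0.1, 0.0]
grip_width: 0.6
gripper_force: 0.0
clock: 13.15
ee_pos: [0.4338, -0.2734, 0.1667]
tool_rot: [-180.0, 0.0, -163.2]
force: [0.5, 0.6, -0.8]
grip_width: 0.602
gripper_force: 0.0
```

View pics/f.png

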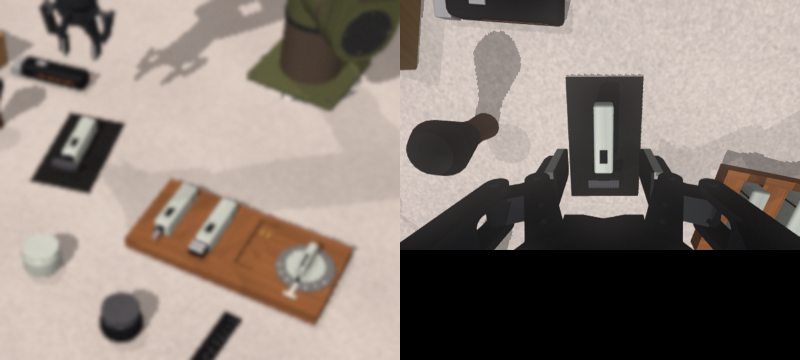

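The trimmer lies centred and lengthways on the mat, right side up: body at (603,138) and blade at (604,184) in the right half. The left half shows the dial at zero, the other two tools in their pockets and nothing else disturbed.

```bash
python3 -c "from h import *;print(manip.hand_in())"
```

```text
the job is handed in; nothing more can be done
None
```

The job is handed in: the dial is at zero, within about a degree by my last camera measurement, and the T-blade trimmer lies lengthways, right side up, on the middle of the mat; nothing else in view was disturbed.

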